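# Clamp a matching pair of boxes for taping

## Robot

A 6-joint arm with a two-finger parallel gripper is mounted at the origin on a cart in front of the work surface, level with it; the furniture and walls round the work are solid. World frame = base frame: x ahead of the robot, y to its left, z up, the work surface at z = 0. Lengths are in m, angles in rad, forces in N, time in s.
With the tool pointing down it reaches from about 0.4 to 0.825 m from the base axis. Payload 7 kg.
Tool frame: the origin (TCP) lies at the very end of the fingers, on their centre line; the grasp point (between the pads) lies arm.grip_point_offset behind it (arm.grip_point_offset is the distance from the TCP to the grasp point, in m); z points along the fingers, y is the line along which they close (so a half turn about z gives the same grasp; the last joint's range is limited). The gripper opens to 88 mm and grips with 3 to 60 N. Pads are 19 mm wide; open, the fingers measure 130 mm over their backs; the gripper's body (78 mm by 193 mm) begins 47 mm behind the grasp point.
Start: joints at [-1.004, 0.359, 0.012, 0, -1.224, -0.288], TCP at [0.186, -0.649, 0.227] pointing down, gripper open.
Joint ranges: [-3.07, 3.07], [-1.43, 2.12], [-1.02, 1.25], [-3.03, 1.67], [-3.05, -0], [-3.03, 3.03]. Speed limits (rad/s): [2.39, 2.39, 3.01, 3.14, 3.14, 3.14].

## Interface

Orientations are given as [roll, pitch, yaw] about the fixed x, y, z axes, in that order (R = Rz(yaw) Ry(pitch) Rx(roll)).
In Python, from station import arm gives the robot as it stands.
- The arm moves only by the shell command python3 -m crank 'ROWS' [OPENING] [FORCE]. ROWS is JSON, a list of rows, each an object of numbers: "dx", "dy", "dz": the shift along the tool's x, y, z in cm; "wx", "wy", "wz": the turn, a rotation vector about the tool's x, y, z in degrees. A call has exactly 10 rows; each row is the pose to reach, as a shift and turn from the pose commanded when the call began, along the tool's axes at that moment; what a row does not reach only later rows make up. A row lasts 1/8 s, in which the tool goes at most 62.5 mm and 10.7 degrees, less where a joint would pass 70% of its speed; a pose out of reach is approached as far as the arm can. A call with a gripper value outside its range is refused whole. OPENING is the finger opening in cm, from 0 to 8.76, set as the call begins (- or left out, the last holds). The fingers move at their own pace and stop on an object; FORCE is the grip in N (left out, the last holds). Time passes only in rows, so rows that repeat a pose let the fingers close, or fill a call up. It gives the time, the measured TCP pose, the force, the opening and the grip force at its end, in the units of the state.
- arm.get_state(): the state, without advancing time (a new reading comes with each control period).
- arm.grab_frame(name): name is "scene" or "top" or "wrist"; returns the picture (400x640x3 uint8, red, green, blue); there is no depth.
- arm.calibration(name): a dict with "fx", "fy", "cx", "cy" (pixels), "world_from_camera" (4x4, takes a point from camera to world coordinates). Camera axes: x right, y down, z forward; pixel columns grow to the right and rows downward; lengths in m; the calibration is good to about 2 mm. The wrist camera is an equidistant fisheye: a pixel r from the principal point sees the ray r / f radians off the axis. A picture is of the moment at which its call begins: read the wrist's pose just before it. calibration takes no time and is no camera call; for the wrist camera it gives the pose at the moment of the call.
- arm.job_done(): hands the job in; it is judged then, once.
Trained networks look in the newest picture that a camera, given by its name, has taken for a name from the list of things; names that differ only in an ending like _2 or _b are one class to them, and where a whole thing is asked for, a point or a joint stands for the part that bears it (a point fixed in the world has none). Each returns a list of dicts, best first, with "confidence" (0 to 1); they miss things now and then, are a little off and sometimes report something else, mostly with a low value. They report only what shows in the picture. A call takes as long as a camera call.
- arm.find_in(camera, query): "centre" ([x, y, z] in m, in world coordinates, good to about 4 mm: the middle of the surface that is visible of it).
- arm.masks_of(camera, query): "pixels" (400x640 bool, what is visible of it).
- arm.mark_of(camera, query): "centre" ([x, y, z] in m, in world coordinates, good to about 4 mm: a listed point, or the origin of a listed thing).
The state is a dict: "t": time; "q": joint angles; "qd": joint speeds; "joint_efforts": joint torques, N m; "eef_pos": TCP position; "ee_rot": TCP orientation; "force": force on the tool from outside, world axes, zero at the start; "moment": the same for the moment, N m; "width": finger opening in m; "gripper_force": force on a finger pad.
Only numpy, scipy, OpenCV 4.12 (cv2) and the standard library are available. Lean on these libraries where they do the work, as an engineer would, in place of code of your own. Each camera call takes 0.05 s, during which the arm holds its last target. There are 200 camera calls.

## Task

Two matching small boxes go out as a twin pack: find the box on the bench that is the same as the one already standing in the blue clamp, stand it upright in the clamp between its twin and the press plate, parallel to the twin with the ends level, and let go of it. Only then swing the red safety catch fully aside by its pin, and pull the lever by its black ball knob all the way towards the clamp's front fence until it stops, so that the press plate squeezes the pair together for taping. The lever springs back, so finish while still holding it pulled, and leave the other two boxes where they are.

Things in the scene. Friction and masses are not known exactly. Their poses are not given: they have to be found in the camera images.
- clamp: Blue clamp fixed to the bench, base 12 mm thick. Origin at bench height, mid-width of the box bay; x points from the front fence (robot side) to the plate, y left along the fence. In this frame: fence back face x = -80 mm (top z 64 mm), guide strips (top z 20 mm) along x, inner faces y = +-61 mm, lever and catch to the right at y = -100 to -210 mm, block behind the plate top z 69 mm.
- bay (a point): Point on the floor of the bay (12 mm above the bench) midway between the twin and the press plate: clamp x = +31 mm, y = 0; axes as the clamp. The loose box stands here with its 50 mm side along x, shifted along y to be level with the twin. About 33 mm is then free on either side for a finger, so the fingers may open only part way to let go (about 68 mm apart).
- green_in_clamp: White small box with a GREEN band, 90 x 50 x 60 mm (own x, y, z), 0.07 to 0.18 kg, loose, standing in the clamp near the fence. Origin at the centre of its underside; its own x (90 mm) lies along the clamp's y, its own y points to the fence.
- green_loose: The same white box with a GREEN band, 90 x 50 x 60 mm (own x, y, z), 0.07 to 0.18 kg, standing loose on the bench to the left of the clamp among two others. Origin at the centre of its underside. Grasp it across the 50 mm side (own y). Either way round is right in the clamp, 90 mm side along the clamp's y.
- blue_box: White box with a BLUE band, 100 x 62 x 85 mm, standing on the bench; no match, leave it where it is. Origin at the centre of its underside.
- orange_box: White box with an ORANGE band, 110 x 60 x 70 mm, standing on the bench; no match, leave it where it is. Origin at the centre of its underside.
- catch (a joint): Red safety catch, an L-shaped plate turning about an upright axis (catch_pivot). 0 rad = locked, nose in front of the lever shaft (blocks it after about 0.06 rad); grows clockwise seen from above, the pin swinging towards the fence side (clamp -x); stop at 1.3 rad, fully aside is 0.9 or more. Friction about 0.06 N m, stays where left.
- catch_pin (a point): Middle of the upper part of the red upright finger pin on the catch, 14 mm thick, its top 17 mm above this point, the flat catch plate 27 mm below it. 50 mm from catch_pivot (clamp -y of it while locked). Point height 118 mm above the bench.
- catch_pivot (a point): Point on the upright axis of the catch, at the same height as catch_pin (118 mm above the bench).
- lever (a joint): Clamp lever hinged about the clamp's y axis at lever_pivot. 0 rad = back (leans 0.5 rad away from the fence); grows as the knob is pulled towards the fence (clamp -x); stop at 1.0 rad (leans 0.5 rad towards the fence). A spring returns it to 0 when let go. It drives the press plate 88 mm per rad; the plate is sprung, so the pull at the knob grows gradually to about 12 N at the stop.
- lever_pivot (a point): Point on the hinge axis of the lever (fixed in the clamp), 30 mm above the bench, directly in the lever's plane.
- ball_knob: Black ball knob, 36 mm across, at the end of the lever; origin at its centre, 175 mm from lever_pivot; about 184 mm above the bench with the lever at either end, 205 mm in mid swing. The steel lever shaft below it is 12 mm thick. Best taken from above with the fingers closing along the pull (one before, one behind it); pinched from the sides it slips out.
- press_plate: Black rubber-faced press plate, 90 mm wide, 56 mm high, driven by the lever; face at clamp x = +90 mm with the lever back. Its body origin coincides with the clamp's origin while the lever is back.

How it is judged:
By the outcome, as a careful person would: the job done as asked, in the order asked, and still so for the second after the job is handed in, while the arm keeps its last pose, push and grip.
It also fails if it takes over 64 s, if anything falls off the work surface, if the arm or the gripper's body presses on something with over 40 N, if the wrist force passes 120 N, or if a joint passes its speed limit or range.

## Working session

There is one attempt and no reset: what is moved stays moved. The work goes in short steps, Python scripts to look and compute and a shell command to move; the robot and the scene stay as the last step left them, time stands still between calls to the robot, and variables do not carry over. Pictures are saved under pics/ and viewed, at most 10 in all, crops included, and the job is handed in when it is done.

```bash
mkdir -p pics; ls
python3 - <<'E'
from station import arm
import cv2,numpy as np
s=arm.get_state();print(s['t'],s['eef_pos'],s['ee_rot'],s['width'],arm.grip_point_offset)
for c in['scene','top']:
    im=arm.grab_frame(c);cv2.imwrite(f'pics/{c}0.png',im[:,:,::-1])
    for n in['clamp','bay','green_in_clamp','green_loose','blue_box','orange_box','catch_pin','catch_pivot','lever_pivot','ball_knob','press_plate']:
        print(c,n,[(np.round(d['centre'],4).tolist(),round(d['confidence'],2)) for d in arm.mark_of(c,n)[:3]])
print(arm.get_state()['t'])
E
```

```text
pics
0.0 [ 0.18561556 -0.64848504  0.22563503] [ 3.13998035e+00 -1.51467783e-04 -2.86291058e+00] 0.08756050684913115 0.0188
scene clamp [([0.5376, -0.0161, -0.0002], 0.81)]
scene bay [([0.5742, -0.0205, 0.0109], 0.61)]
scene green_in_clamp [([0.4943, -0.0247, 0.0103], 0.88), ([0.6062, 0.2032, -0.0029], 0.7)]
scene green_loose [([0.6093, 0.2008, -0.0032], 0.82)]
scene blue_box [([0.5317, 0.3513, 0.0007], 0.95), ([0.4223, 0.2185, 0.0017], 0.74), ([0.4943, -0.0282, 0.0117], 0.64)]
scene orange_box [([0.42, 0.2198, 0.0007], 0.63)]
scene catch_pin [([0.5589, -0.2212, 0.1193], 0.85)]
scene catch_pivot [([0.5529, -0.1701, 0.1234], 0.59)]
scene lever_pivot [([0.6132, -0.1322, 0.0275], 0.85)]
scene ball_knob [([0.6928, -0.1286, 0.1865], 0.44)]
scene press_plate []
top clamp [([0.5398, -0.0184, -0.0005], 0.81)]
top bay [([0.5723, -0.0156, 0.0124], 0.81)]
top green_in_clamp [([0.4924, -0.0302, 0.014], 0.63)]
top green_loose [([0.6066, 0.2036, -0.0014], 0.55)]
top blue_box [([0.528, 0.3475, 0.0018], 0.98), ([0.6142, -0.1301, 0.0345], 0.43)]
top orange_box [([0.4198, 0.218, -0.0002], 0.61)]
top catch_pin [([0.5563, -0.2259, 0.1173], 0.85)]
top catch_pivot [([0.5512, -0.174, 0.1186], 0.68)]
top lever_pivot [([0.6178, -0.129, 0.0333], 0.55)]
top ball_knob [([0.6967, -0.1256, 0.1858], 0.75), ([0.5512, -0.1772, 0.1185], 0.34)]
top press_plate []
1.2
```

View pics/top0.png

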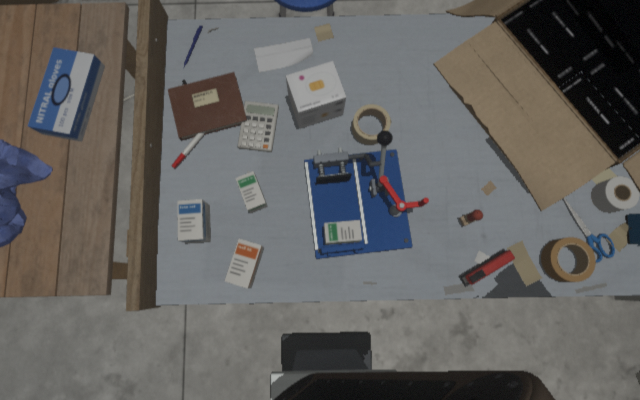

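View pics/scene0.png

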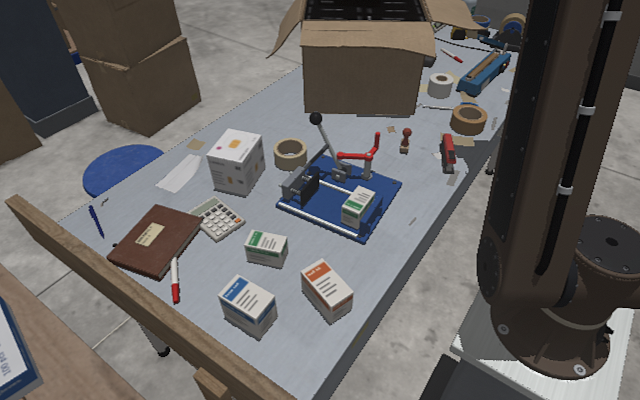

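The top view shows the loose green box at about (249,191), its twin at (343,232) near the fence, the knob at (384,138), the catch pin at (424,201), and the clamp turned a few degrees. The scene view agrees. Next I'll fit the yaws from the masks.

```bash
cat > h.py <<'E'
from station import arm
import cv2,numpy as np
from scipy.optimize import minimize
def proj(c,P):
    T=np.linalg.inv(c['world_from_camera']);p=P@T[:3,:3].T+T[:3,3]
    return np.c_[c['fx']*p[:,0]/p[:,2]+c['cx'],c['fy']*p[:,1]/p[:,2]+c['cy']]
def ray(c,uv,z):
    M=np.array(c['world_from_camera']);d=M[:3,:3]@np.array([(uv[0]-c['cx'])/c['fx'],(uv[1]-c['cy'])/c['fy'],1])
    return M[:3,3]+d*(z-M[2,3])/d[2]
def box(v,dim,z0):
    x,y,a=v;s=np.array([[i,j,k] for i in(-.5,.5) for j in(-.5,.5) for k in(0,1)])*dim
    R=np.array([[np.cos(a),-np.sin(a),0],[np.sin(a),np.cos(a),0],[0,0,1]]);return s@R.T+[x,y,z0]
def fit(views,v0,dim,z0):
    def cost(v):
        e=0
        for c,m in views:
            r=np.zeros(m.shape,np.uint8);h=cv2.convexHull(proj(c,box(v,dim,z0)).astype(np.float32))
            cv2.fillConvexPoly(r,np.round(h*16).astype(np.int32),1,shift=4)
            e+=1-(m&(r>0)).sum()/(m|(r>0)).sum()
        return e/len(views)
    best=None
    for a in np.radians(range(-90,90,15)):
        r=minimize(cost,[*v0,a],method='Nelder-Mead',options=dict(initial_simplex=[[*v0,a],[v0[0]+.01,v0[1],a],[v0[0],v0[1]+.01,a],[*v0,a+.2]]))
        if best is None or r.fun<best.fun:best=r
    return best
E
python3 - <<'E'
from h import *
C={};M={}
for c in['scene','top']:
    arm.grab_frame(c);C[c]=arm.calibration(c)
    for n in['green_loose','green_in_clamp','clamp']:
        M[c,n]=[(d['confidence'],d['pixels']) for d in arm.masks_of(c,n)]
        print(c,n,[(round(a,2),m.sum(),np.round(np.argwhere(m).mean(0)[::-1])) for a,m in M[c,n]])
print(np.round(C['top']['world_from_camera'],3),C['top']['fx'])
D=[.09,.05,.06]
def pick(c,n,uv):
    for a,m in M[c,n]+M[c,'green_loose']+M[c,'green_in_clamp']:
        if np.linalg.norm(np.argwhere(m).mean(0)[::-1]-uv)<15:return m
for n,v0,z0 in(('green_loose',(.608,.203),0),('green_in_clamp',(.493,-.028),.012)):
    vs={}
    for c in C:
        m=pick(c,n,proj(C[c],np.array([[*v0,z0+.04]]))[0])
        if m is not None: vs[c]=(C[c],m)
    for k in [['top'],['scene'],['top','scene']]:
        if all(i in vs for i in k):
            r=fit([vs[i] for i in k],v0,D,z0);print(n,k,np.round(r.x[:2],4),np.degrees(r.x[2]).round(1),round(r.fun,3))
# strips
im=cv2.imread('pics/top0.png').astype(int);w=(im.min(2)>170).astype(np.uint8);w[:,:300]=0;w[:,372:]=0;w[:145]=0;w[260:]=0
n,l,st,ce=cv2.connectedComponentsWithStats(w)
for i in range(1,n):
    if st[i,4]>60:
        p=np.argwhere(l==i)[:,::-1].astype(np.float32);vx,vy,x0,y0=cv2.fitLine(p,cv2.DIST_HUBER,0,.01,.01).ravel()
        a,b=[ray(C['top'],(x0+t*vx,y0+t*vy),.02) for t in(-35,35)];d=b-a
        print('strip',st[i],np.round((a+b)/2,4),np.degrees(np.arctan2(d[1],d[0])).round(1))
E
```

```text
scene green_loose [(0.7, np.int64(1228), array([266., 248.]))]
scene green_in_clamp [(0.75, np.int64(802), array([356., 206.]))]
scene clamp [(0.97, np.int64(6977), array([336., 188.]))]
top green_loose [(0.56, np.int64(738), array([251., 192.]))]
top green_in_clamp [(0.88, np.int64(857), array([342., 232.]))]
top clamp [(0.96, np.int64(9192), array([359., 199.]))]
[[-0.021 -0.982  0.188  0.371]
 [-1.     0.021  0.002  0.048]
 [-0.006 -0.188 -0.982  1.15 ]
 [ 0.     0.     0.     1.   ]] 434.263462498078
green_loose ['top'] [0.6083 0.2036] 24.1 0.097
green_loose ['scene'] [0.6089 0.2022] 26.6 0.089
green_loose ['top', 'scene'] [0.6081 0.2036] 24.5 0.098
green_in_clamp ['top'] [ 0.496  -0.0311] -86.6 0.038
green_in_clamp ['scene'] [ 0.4997 -0.0321] -78.9 0.194
green_in_clamp ['top', 'scene'] [ 0.4958 -0.0307] -85.0 0.13
strip [358 193   9  50 112] [ 0.5357 -0.0866  0.02  ] -174.3
strip [309 195   9  54 117] [0.5265 0.0431 0.02  ] -174.6
```

```bash
cat >> h.py <<'E'
from scipy.spatial.transform import Rotation as Ro
def go(p,yaw_deg,pr=True):
    s=arm.get_state();R0=Ro.from_euler('xyz',s['ee_rot']);R1=Ro.from_euler('xyz',[np.pi,0,np.radians(yaw_deg)])
    d=R0.inv().apply(np.array(p)-s['eef_pos'])*100;w=np.degrees((R0.inv()*R1).as_rotvec())
    print('t',s['t'],'F',np.round(s['force'],1),'w',round(s['width'],4),'d cm',d.round(2),'w deg',w.round(1))
E
python3 -c "
from h import *
go([.50,.05,.38],-155.5);go([.186,-.649,.38],-164)"
```

```text
t 1.6 F [ 0.3 -1.2  0.1] w 0.0873 d cm [-49.45  58.54 -15.34] w deg [-0.   0.  -8.5]
t 1.6 F [ 0.3 -1.2  0.1] w 0.0873 d cm [-2.000e-02 -1.000e-02 -1.534e+01] w deg [-0.  0. -0.]
```

```bash
python3 -m crank '[{"dx":-3,"dy":3,"dz":-4},{"dx":-7,"dy":7,"dz":-8},{"dx":-11,"dy":12,"dz":-11},{"dx":-15,"dy":17,"dz":-13},{"dx":-19,"dy":22,"dz":-15},{"dx":-23,"dy":27,"dz":-15},{"dx":-27,"dy":32,"dz":-15},{"dx":-31,"dy":37,"dz":-15},{"dx":-35,"dy":42,"dz":-15,"wz":-4},{"dx":-39,"dy":46,"dz":-15,"wz":-8}]'
python3 -c "
from h import *
go([.50,.05,.38],-155.5)"
```

```text
t 1.6 F [ 0.3 -1.2  0.1] w 0.0873 d cm [-49.45  58.54 -15.34] w deg [-0.   0.  -8.5]$[0]: bad value
```

Run:
```python
from h import *
c=arm.calibration('wrist');im=arm.grab_frame('wrist');cv2.imwrite('pics/w1.png',im[:,:,::-1])
print({k:np.round(v,3).tolist() for k,v in c.items()});s=arm.get_state();print(s['t'],s['eef_pos'],s['ee_rot'],s['q'])
for n in['clamp','bay','green_in_clamp','green_loose','catch_pin','catch_pivot','lever_pivot','ball_knob']:
        print(n,[(np.round(d['centre'],4).tolist(),round(d['confidence'],2)) for d in arm.mark_of('wrist',n)[:2]])
```

```text
{'fx': 309.707, 'fy': 309.707, 'cx': 317.566, 'cy': 200.266, 'world_from_camera': [[-0.275, 0.93, 0.244, 0.12], [0.961, 0.266, 0.07, -0.668], [0.0, 0.254, -0.967, 0.384], [0.0, 0.0, 0.0, 1.0]]}
1.65 [ 0.18573375 -0.64894402  0.2265832 ] [-3.14155387e+00 -1.25737051e-05 -2.86277809e+00] [-1.00390796e+00  3.58597947e-01  1.19371619e-02  2.45339650e-05
 -1.22410193e+00 -2.88082134e-01]
clamp []
bay []
green_in_clamp []
green_loose []
catch_pin []
catch_pivot []
lever_pivot []
ball_knob []
```

```bash
python3 -m crank '[{"dx":-3,"dy":3,"dz":-4,"wx":0,"wy":0,"wz":0},{"dx":-7,"dy":7,"dz":-8,"wx":0,"wy":0,"wz":0},{"dx":-11,"dy":12,"dz":-11,"wx":0,"wy":0,"wz":0},{"dx":-15,"dy":17,"dz":-13,"wx":0,"wy":0,"wz":0},{"dx":-19,"dy":22,"dz":-15,"wx":0,"wy":0,"wz":0},{"dx":-23,"dy":27,"dz":-15,"wx":0,"wy":0,"wz":0},{"dx":-27,"dy":32,"dz":-15,"wx":0,"wy":0,"wz":0},{"dx":-31,"dy":37,"dz":-15,"wx":0,"wy":0,"wz":0},{"dx":-35,"dy":42,"dz":-15,"wx":0,"wy":0,"wz":-4},{"dx":-39,"dy":46,"dz":-15,"wx":0,"wy":0,"wz":-8}]'
python3 -c "
from h import *
go([.50,.05,.38],-155.5)"
```

```text
t: 3.3
eef_pos: [0.4238, -0.118, 0.3773]
ee_rot: [-3.141, 0.002, -2.721]
force: [2.1, -0.4, 0.5]
width: 0.0872
gripper_force: 0.0
t 3.3 F [ 2.1 -0.4  0.5] w 0.0872 d cm [-13.82  12.21  -0.25] w deg [-0.   0.1 -0.4]
```

```bash
python3 -m crank '[{"dx":-4,"dy":3.5,"dz":0,"wx":0,"wy":0,"wz":0},{"dx":-8,"dy":7,"dz":0,"wx":0,"wy":0,"wz":0},{"dx":-12,"dy":10.5,"dz":0,"wx":0,"wy":0,"wz":0},{"dx":-13.8,"dy":12.2,"dz":0,"wx":0,"wy":0,"wz":0},{"dx":-13.8,"dy":12.2,"dz":0,"wx":0,"wy":0,"wz":0},{"dx":-13.8,"dy":12.2,"dz":0,"wx":0,"wy":0,"wz":0},{"dx":-13.8,"dy":12.2,"dz":0,"wx":0,"wy":0,"wz":0},{"dx":-13.8,"dy":12.2,"dz":0,"wx":0,"wy":0,"wz":0},{"dx":-13.8,"dy":12.2,"dz":0,"wx":0,"wy":0,"wz":0},{"dx":-13.8,"dy":12.2,"dz":0,"wx":0,"wy":0,"wz":0}]'
cat >> h.py <<'E'
def rect(c,im,ax=None,f=400,size=(800,600)):
    "undistort the fisheye into a pinhole picture of the same pose"
    K=np.array([[c['fx'],0,c['cx']],[0,c['fy'],c['cy']],[0,0,1]]);N=np.array([[f,0,size[0]/2],[0,f,size[1]/2],[0,0,1.]])
    a,b=cv2.fisheye.initUndistortRectifyMap(K,np.zeros(4),np.eye(3),N,size,cv2.CV_32FC1)
    return dict(fx=f,fy=f,cx=size[0]/2,cy=size[1]/2,world_from_camera=c['world_from_camera']),cv2.remap(im,a,b,cv2.INTER_LINEAR)
E
python3 - <<'E'
from h import *
c=arm.calibration('wrist');im=arm.grab_frame('wrist');cv2.imwrite('pics/w1.png',im[:,:,::-1])
print(np.round(c['world_from_camera'],3))
for n in['clamp','bay','green_in_clamp','green_loose','catch_pin','catch_pivot','lever_pivot','ball_knob']:
        print(n,[(np.round(d['centre'],4).tolist(),round(d['confidence'],2)) for d in arm.mark_of('wrist',n)[:2]])
for n,v0,z0 in(('green_loose',(.608,.203),0),('green_in_clamp',(.496,-.031),.012)):
    for d in arm.masks_of('wrist',n)[:2]:
        C,m=rect(c,d['pixels'].astype(np.uint8)*255);m=m>127
        r=fit([(C,m)],v0,[.09,.05,.06],z0);print(n,round(d['confidence'],2),np.round(r.x[:2],4),np.degrees(r.x[2]).round(1),round(r.fun,3))
C,u=rect(c,im);cv2.imwrite('pics/w1u.png',u[:,:,::-1]);np.save('w1.npy',c['world_from_camera'])
print(arm.get_state()['t'],arm.get_state()['eef_pos'])
E
```

```text
t: 4.55
eef_pos: [0.5001, 0.0474, 0.3766]
ee_rot: [3.142, 0.0, -2.724]
force: [0.1, 0.9, -0.3]
width: 0.0873
gripper_force: 0.0
[[-0.406  0.884  0.232  0.438]
 [ 0.914  0.392  0.103  0.02 ]
 [ 0.     0.254 -0.967  0.534]
 [ 0.     0.     0.     1.   ]]
clamp [([0.5428, -0.0181, -0.0017], 0.58)]
bay [([0.5772, -0.0203, 0.0124], 0.92)]
green_in_clamp [([0.495, -0.0288, 0.0121], 0.8), ([0.5422, -0.02, 0.0033], 0.6)]
green_loose [([0.6099, 0.2069, -0.0037], 0.58)]
catch_pin [([0.5581, -0.2293, 0.1136], 0.88)]
catch_pivot [([0.5531, -0.1739, 0.1199], 0.72)]
lever_pivot [([0.6145, -0.1313, 0.0313], 0.86)]
ball_knob [([0.574, -0.0176, 0.0138], 0.41)]
green_loose 0.63 [0.608 0.203] -90.0 1.0
green_loose 0.57 [0.6057 0.205 ] 25.0 0.544
green_in_clamp 0.63 [ 0.4944 -0.0285] 93.4 0.032
green_in_clamp 0.6 [ 0.496 -0.031] -90.0 1.0
5.1 [0.50019311 0.04763393 0.37650554]
```

View pics/w1u.png

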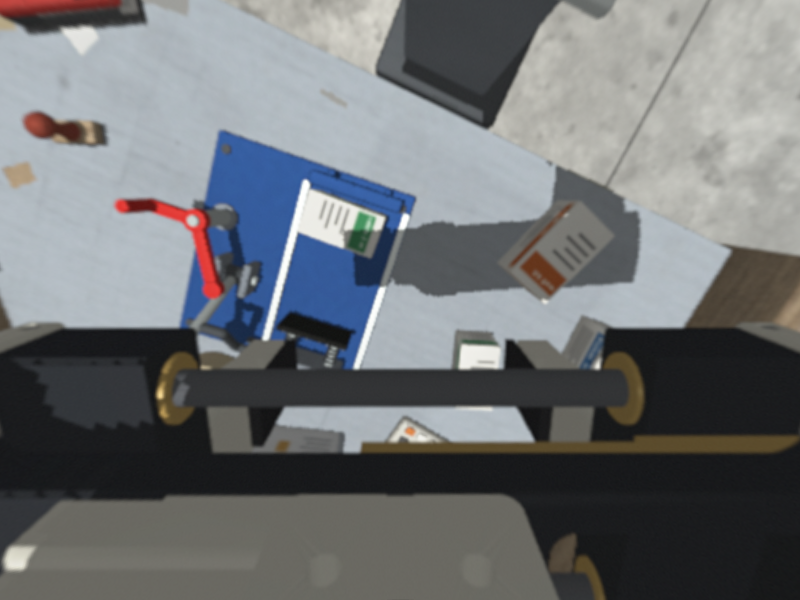

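The rectified wrist view shows the twin at (345,222), with the strips from (305,183) to (267,338) and from (410,215) to (357,368), the pin at (123,206), and the loose box partly hidden at (478,370). I'll measure the clamp's yaw and the twin's top-face edges from this view.

Run:
```python
from h import *
C=dict(fx=400,fy=400,cx=400,cy=300,world_from_camera=np.load('w1.npy'))
im=cv2.imread('pics/w1u.png').astype(int);top=cv2.imread('pics/top0.png').astype(int)
Ct=arm.calibration('top')
w=((im.min(2)>150)).astype(np.uint8)
n,l,st,ce=cv2.connectedComponentsWithStats(w)
for i in range(1,n):
    if 150<st[i,4]<8000 and 240<ce[i,0]<430 and 150<ce[i,1]<380:
        p=np.argwhere(l==i)[:,::-1].astype(np.float32);vx,vy,x0,y0=cv2.fitLine(p,cv2.DIST_HUBER,0,.01,.01).ravel()
        a,b=[ray(C,(x0+t*vx,y0+t*vy),.02) for t in(-60,60)];d=b-a
        print('strip',st[i],np.round((a+b)/2,4),np.degrees(np.arctan2(d[1],d[0])).round(1))
# clamp base right/front edges: blue region min area
b=((im[:,:,0]>100)&(im[:,:,2]<70)).astype(np.uint8);b[:,:170]=0;b[345:]=0
cn=max(cv2.findContours(b,0,2)[0],key=cv2.contourArea)
P=np.array([ray(C,q[0],.012)[:2] for q in cn],np.float32);print('blue hull front/right corners',np.round(P[P[:,0].argmin()],3),np.round(P[P[:,1].argmax()],3),np.round(P[P[:,1].argmin()],3))
```

```text
strip [ 262  179  123  162 3807] [ 0.5407 -0.0645  0.02  ] 170.7
blue hull front/right corners [0.434 0.032] [0.449 0.039] [ 0.461 -0.209]
```

Run:
```python
import cv2
a=cv2.resize(cv2.imread('pics/w1u.png')[120:380,200:440],None,fx=2.2,fy=2.2,interpolation=2)
cv2.imwrite('pics/w1c.png',a)
```

```text
(no output)
```

View pics/w1c.png

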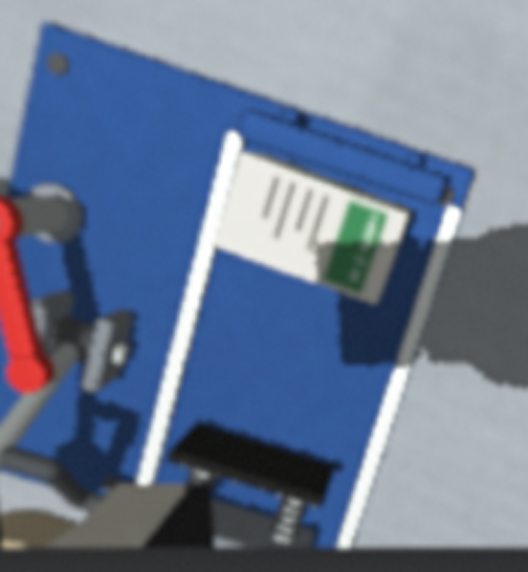

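Run:
```python
from h import *
C=dict(fx=400,fy=400,cx=400,cy=300,world_from_camera=np.load('w1.npy'))
def L(n,a,b,z):
    p,q=[ray(C,(200+u[0]/2.2,120+u[1]/2.2),z) for u in(a,b)];d=q-p
    print(n,np.round(p,4)[:2],np.round(q,4)[:2],'mid',np.round((p+q)/2,4)[:2],'ang',np.degrees(np.arctan2(d[1],d[0])).round(1))
L('sR',(233,138),(147,480),.02);L('sL',(452,212),(345,545),.02)
L('base front',(45,22),(472,172),.012)
L('twin front',(245,155),(408,213),.072);L('twin back',(217,245),(375,303),.072)
L('twin right',(245,155),(217,245),.072);L('twin left',(408,213),(375,303),.072)
L('plate',(170,457),(322,500),.068)
```

```text
sR [ 0.4714 -0.0921] [ 0.6839 -0.0693] mid [ 0.5776 -0.0807] ang 6.1
sL [0.4587 0.0369] [0.6745 0.0594] mid [0.5666 0.0481] ang 6.0
base front [ 0.4563 -0.2102] [0.4337 0.0384] mid [ 0.445  -0.0859] ang 95.2
twin front [ 0.4732 -0.0723] [0.4662 0.0146] mid [ 0.4697 -0.0288] ang 94.6
twin back [ 0.5214 -0.0696] [0.5161 0.0172] mid [ 0.5187 -0.0262] ang 93.5
twin right [ 0.4732 -0.0723] [ 0.5214 -0.0696] mid [ 0.4973 -0.071 ] ang 3.2
twin left [0.4662 0.0146] [0.5161 0.0172] mid [0.4911 0.0159] ang 3.0
plate [ 0.6428 -0.0538] [0.6322 0.0334] mid [ 0.6375 -0.0102] ang 97.0
```

```bash
python3 -c "
from h import *
go([.608,.2035,.20],-155.5);go([.608,.2035,.026],-155.5)"
```

```text
t 5.1 F [ 0.3  0.7 -0.9] w 0.0876 d cm [-16.19   9.86  17.65] w deg [-0.  -0.  -0.5]
t 5.1 F [ 0.3  0.7 -0.9] w 0.0876 d cm [-16.19   9.86  35.05] w deg [-0.  -0.  -0.5]
```

```bash
python3 -m crank '[{"dx":-3,"dy":2,"dz":3,"wx":0,"wy":0,"wz":0},{"dx":-6,"dy":4,"dz":6,"wx":0,"wy":0,"wz":0},{"dx":-9,"dy":6,"dz":9,"wx":0,"wy":0,"wz":0},{"dx":-12,"dy":8,"dz":12,"wx":0,"wy":0,"wz":0},{"dx":-15,"dy":9.5,"dz":15,"wx":0,"wy":0,"wz":0},{"dx":-16.2,"dy":9.9,"dz":17.6,"wx":0,"wy":0,"wz":0},{"dx":-16.2,"dy":9.9,"dz":17.6,"wx":0,"wy":0,"wz":0},{"dx":-16.2,"dy":9.9,"dz":17.6,"wx":0,"wy":0,"wz":0},{"dx":-16.2,"dy":9.9,"dz":17.6,"wx":0,"wy":0,"wz":0},{"dx":-16.2,"dy":9.9,"dz":17.6,"wx":0,"wy":0,"wz":0}]' 8.76
python3 - <<'E'
from h import *
c=arm.calibration('wrist');im=arm.grab_frame('wrist')
print('mark',[(np.round(d['centre'],4).tolist(),round(d['confidence'],2)) for d in arm.mark_of('wrist','green_loose')[:2]])
C,u=rect(c,im)
for d in arm.masks_of('wrist','green_loose')[:1]:
    _,m=rect(c,d['pixels'].astype(np.uint8)*255);m=m>127
    r=fit([(C,m)],(.608,.2035),[.09,.05,.06],0);print(round(d['confidence'],2),np.round(r.x[:2],4),np.degrees(r.x[2]).round(1),round(r.fun,3))
h=cv2.convexHull(proj(C,box((.608,.2035,np.radians(24.5)),[.09,.05,.06],0)).astype(np.float32)).astype(int)
u=u.copy();cv2.polylines(u,[h],True,(255,0,255),1);cv2.imwrite('pics/w2.png',u[:,:,::-1]);np.save('w2.npy',c['world_from_camera'])
go([.608,.2035,.026],-155.5)
E
```

```text
t: 6.35
eef_pos: [0.6082, 0.2038, 0.202]
ee_rot: [3.141, 0.002, -2.723]
force: [1.1, 0.0, -0.6]
width: 0.0875
gripper_force: 0.0
mark [([0.6115, 0.2062, -0.0044], 0.95)]
0.58 [0.6068 0.2037] 20.7 0.043
t 6.5 F [ 0.7  0.3 -0.1] w 0.0876 d cm [ 0.03 -0.03 17.52] w deg [ 0.   0.1 -0.5]
```

View pics/w2.png

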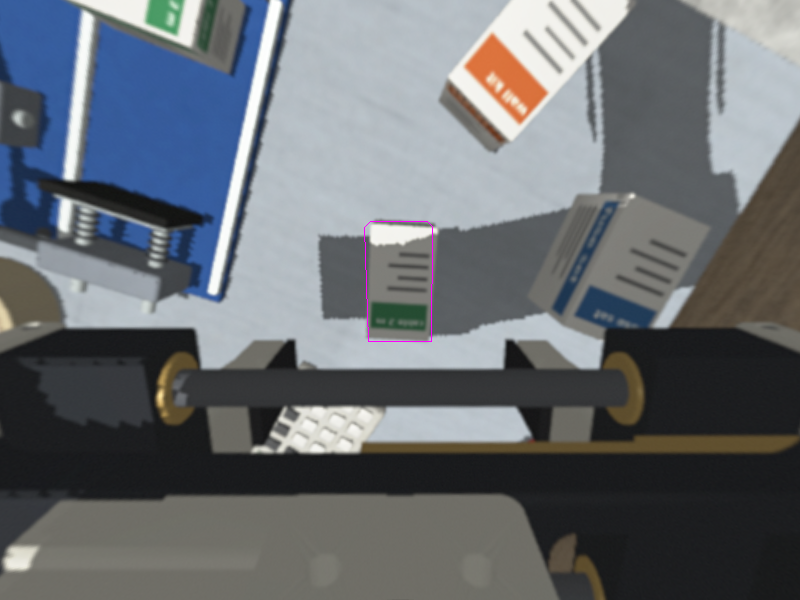

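The projected outline (magenta) fits the box at (400,282) to within 2 mm; the box is turned about 2-3° less than I estimated. I'll descend with that correction and grip it.

```bash
python3 -m crank '[{"dx":0.05,"dy":0,"dz":4,"wx":0,"wy":0,"wz":2},{"dx":0.05,"dy":0,"dz":8,"wx":0,"wy":0,"wz":2},{"dx":0.05,"dy":0,"dz":12,"wx":0,"wy":0,"wz":2},{"dx":0.05,"dy":0,"dz":15,"wx":0,"wy":0,"wz":2},{"dx":0.05,"dy":0,"dz":17,"wx":0,"wy":0,"wz":2},{"dx":0.05,"dy":0,"dz":17.5,"wx":0,"wy":0,"wz":2},{"dx":0.05,"dy":0,"dz":17.5,"wx":0,"wy":0,"wz":2},{"dx":0.05,"dy":0,"dz":17.5,"wx":0,"wy":0,"wz":2},{"dx":0.05,"dy":0,"dz":17.5,"wx":0,"wy":0,"wz":2},{"dx":0.05,"dy":0,"dz":17.5,"wx":0,"wy":0,"wz":2}]' 8.76
python3 -m crank '[{"dx":0,"dy":0,"dz":0,"wx":0,"wy":0,"wz":0},{"dx":0,"dy":0,"dz":0,"wx":0,"wy":0,"wz":0},{"dx":0,"dy":0,"dz":0,"wx":0,"wy":0,"wz":0},{"dx":0,"dy":0,"dz":0,"wx":0,"wy":0,"wz":0},{"dx":0,"dy":0,"dz":0,"wx":0,"wy":0,"wz":0},{"dx":0,"dy":0,"dz":0,"wx":0,"wy":0,"wz":0},{"dx":0,"dy":0,"dz":-2,"wx":0,"wy":0,"wz":0},{"dx":0,"dy":0,"dz":-6,"wx":0,"wy":0,"wz":0},{"dx":0,"dy":0,"dz":-10,"wx":0,"wy":0,"wz":0},{"dx":0,"dy":0,"dz":-14,"wx":0,"wy":0,"wz":0}]' 4 15
python3 -c "
from h import *
go([.575,-.0204,.17],-85.5);go([.575,-.0204,.04],-85.5)"
```

```text
t: 7.75
eef_pos: [0.6077, 0.2039, 0.0262]
ee_rot: [3.141, 0.001, -2.758]
force: [0.6, -0.8, -0.7]
width: 0.0873
gripper_force: 0.0
t: 9.0
eef_pos: [0.6072, 0.2035, 0.1666]
ee_rot: [3.142, -0.0, -2.758]
force: [0.7, 0.6, -0.8]
width: 0.0503
gripper_force: 14.9
t 9.0 F [ 0.7  0.6 -0.8] w 0.0503 d cm [ 11.36 -19.56  -0.33] w deg [  0.   -0.  -72.5]
t 9.0 F [ 0.7  0.6 -0.8] w 0.0503 d cm [ 11.36 -19.56  12.67] w deg [  0.   -0.  -72.5]
```

```bash
python3 -m crank '[{"dx":1.5,"dy":-2.5,"dz":-0.3,"wx":0,"wy":0,"wz":-9},{"dx":3,"dy":-5,"dz":-0.3,"wx":0,"wy":0,"wz":-18},{"dx":4.5,"dy":-7.5,"dz":-0.3,"wx":0,"wy":0,"wz":-27},{"dx":6,"dy":-10,"dz":-0.3,"wx":0,"wy":0,"wz":-36},{"dx":7.5,"dy":-12.5,"dz":-0.3,"wx":0,"wy":0,"wz":-45},{"dx":9,"dy":-15,"dz":-0.3,"wx":0,"wy":0,"wz":-54},{"dx":10.5,"dy":-18,"dz":-0.3,"wx":0,"wy":0,"wz":-63},{"dx":11.4,"dy":-19.6,"dz":-0.3,"wx":0,"wy":0,"wz":-72.5},{"dx":11.4,"dy":-19.6,"dz":-0.3,"wx":0,"wy":0,"wz":-72.5},{"dx":11.4,"dy":-19.6,"dz":-0.3,"wx":0,"wy":0,"wz":-72.5}]'
python3 - <<'E'
from h import *
import sys
c=arm.calibration('wrist');im=arm.grab_frame('wrist')
for n in('green_loose','green_in_clamp','bay','ball_knob'):
    print(n,[(np.round(d['centre'],4).tolist(),round(d['confidence'],2)) for d in arm.mark_of('wrist',n)[:3]])
C,u=rect(c,im);u=u.copy()
for v,z in(((.575,-.0204,np.radians(94.5)),.14),((.4944,-.028,np.radians(93.7)),.012),((.575,-.0204,np.radians(94.5)),.013)):
    h=cv2.convexHull(proj(C,box(v,[.09,.05,.06],z)).astype(np.float32)).astype(int);cv2.polylines(u,[h],True,(255,0,255),1)
cv2.imwrite('pics/w3.png',u[:,:,::-1]);np.save('w3.npy',c['world_from_camera'])
go([.575,-.0204,.17],-85.5)
E
```

```text
t: 10.25
eef_pos: [0.5751, -0.0205, 0.1685]
ee_rot: [3.142, 0.0, -1.496]
force: [0.0, 0.8, -0.8]
width: 0.0503
gripper_force: 14.9
green_loose [([0.5784, -0.0184, 0.1412], 0.7)]
green_in_clamp [([0.4953, -0.0334, 0.012], 0.72)]
bay []
ball_knob [([0.6971, -0.1264, 0.1855], 0.7)]
t 10.5 F [ 0.4 -0.9 -0.4] w 0.0499 d cm [ 0.03  0.02 -0.15] w deg [ 0.  0. -0.]
```

View pics/w3.png

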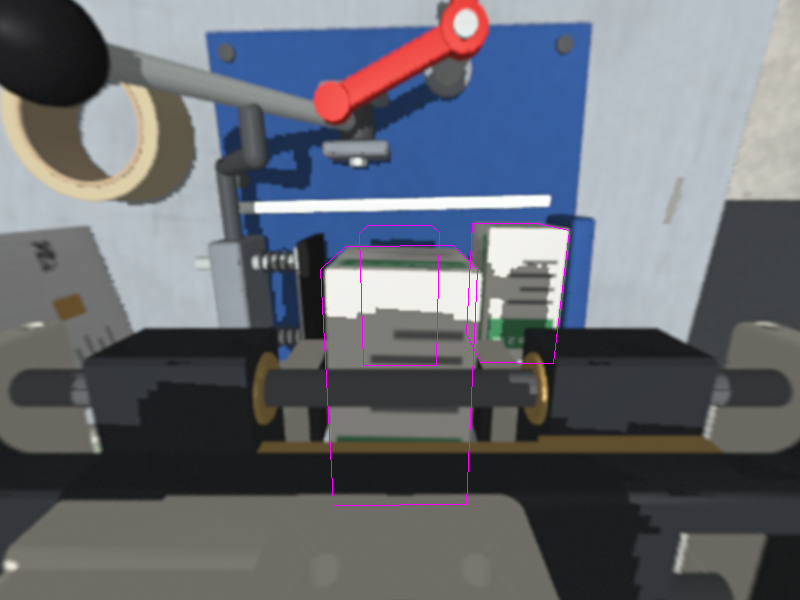

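The held box matches its expected outline. The knob is at (40,45) and the plate at (312,290). I'll zoom in on the twin's far end, at about (525,230), to set the level.

Run:
```python
import cv2
a=cv2.imread('pics/w3.png')[205:375,300:600];cv2.imwrite('pics/w3c.png',cv2.resize(a,None,fx=2.6,fy=2.6,interpolation=cv2.INTER_CUBIC))
```

```text
(no output)
```

View pics/w3c.png

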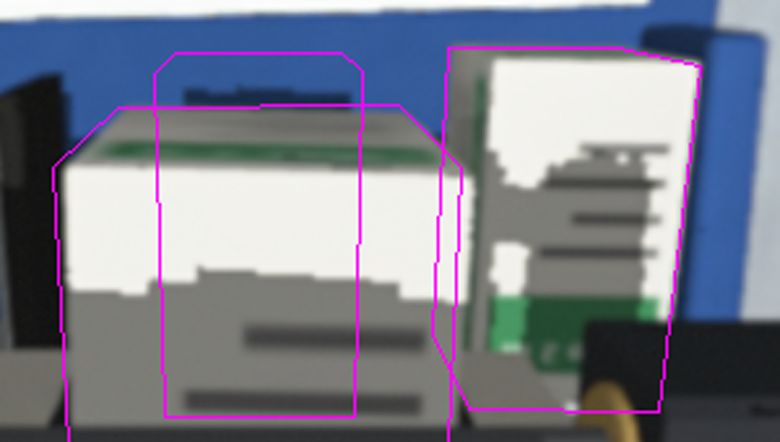

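Both outlines fit within about 2 mm, so the ends will be level. I'll lower the box, shifting it 2 mm towards the plate.

```bash
python3 -m crank '[{"dx":0,"dy":-0.2,"dz":2.5,"wx":0,"wy":0,"wz":0},{"dx":0,"dy":-0.2,"dz":5,"wx":0,"wy":0,"wz":0},{"dx":0,"dy":-0.2,"dz":7.5,"wx":0,"wy":0,"wz":0},{"dx":0,"dy":-0.2,"dz":9.5,"wx":0,"wy":0,"wz":0},{"dx":0,"dy":-0.2,"dz":11,"wx":0,"wy":0,"wz":0},{"dx":0,"dy":-0.2,"dz":12,"wx":0,"wy":0,"wz":0},{"dx":0,"dy":-0.2,"dz":12.5,"wx":0,"wy":0,"wz":0},{"dx":0,"dy":-0.2,"dz":12.8,"wx":0,"wy":0,"wz":0},{"dx":0,"dy":-0.2,"dz":12.9,"wx":0,"wy":0,"wz":0},{"dx":0,"dy":-0.2,"dz":12.9,"wx":0,"wy":0,"wz":0}]'
```

```text
t: 11.75
eef_pos: [0.5773, -0.0206, 0.0399]
ee_rot: [-3.141, 0.0, -1.493]
force: [-1.5, -0.2, -0.9]
width: 0.0498
gripper_force: 14.9
```

```bash
python3 -m crank '[{"dx":0,"dy":0,"dz":0.1,"wx":0,"wy":0,"wz":0},{"dx":0,"dy":0,"dz":0.1,"wx":0,"wy":0,"wz":0},{"dx":0,"dy":0,"dz":0.1,"wx":0,"wy":0,"wz":0},{"dx":0,"dy":0,"dz":0.1,"wx":0,"wy":0,"wz":0},{"dx":0,"dy":0,"dz":0.1,"wx":0,"wy":0,"wz":0},{"dx":0,"dy":0,"dz":0.1,"wx":0,"wy":0,"wz":0},{"dx":0,"dy":0,"dz":0.1,"wx":0,"wy":0,"wz":0},{"dx":0,"dy":0,"dz":0.1,"wx":0,"wy":0,"wz":0},{"dx":0,"dy":0,"dz":0.1,"wx":0,"wy":0,"wz":0},{"dx":0,"dy":0,"dz":0.1,"wx":0,"wy":0,"wz":0}]'  6.6
python3 -m crank '[{"dx":0,"dy":0,"dz":-1,"wx":0,"wy":0,"wz":0},{"dx":0,"dy":0,"dz":-3,"wx":0,"wy":0,"wz":0},{"dx":0,"dy":0,"dz":-6,"wx":0,"wy":0,"wz":0},{"dx":0,"dy":0,"dz":-10,"wx":0,"wy":0,"wz":0},{"dx":0,"dy":0,"dz":-14,"wx":0,"wy":0,"wz":0},{"dx":0,"dy":0,"dz":-18,"wx":0,"wy":0,"wz":0},{"dx":-3,"dy":3,"dz":-21,"wx":0,"wy":0,"wz":0},{"dx":-6,"dy":6,"dz":-24,"wx":0,"wy":0,"wz":0},{"dx":-6,"dy":6,"dz":-24,"wx":0,"wy":0,"wz":0},{"dx":-6,"dy":6,"dz":-24,"wx":0,"wy":0,"wz":0}]'
python3 - <<'E'
from h import *
t=arm.grab_frame('top');cv2.imwrite('pics/top1.png',t[:,:,::-1]);Ct=arm.calibration('top')
for d in arm.masks_of('top','green_loose')[:3]:
    m=d['pixels'];v=ray(Ct,np.argwhere(m).mean(0)[::-1],.05)[:2]
    r=fit([(Ct,m)],v,[.09,.05,.06],.012);print('top',round(d['confidence'],2),np.round(r.x,4),round(r.fun,3))
c=arm.calibration('wrist');im=arm.grab_frame('wrist')
for n in('catch_pin','catch_pivot','ball_knob','lever_pivot','green_loose'):
    print(n,[(np.round(d['centre'],4).tolist(),round(d['confidence'],2)) for d in arm.mark_of('wrist',n)[:3]])
C,u=rect(c,im)
for d in arm.masks_of('wrist','green_loose')[:3]:
    _,m=rect(c,d['pixels'].astype(np.uint8)*255);m=m>127
    v=ray(C,np.argwhere(m).mean(0)[::-1],.05)[:2];r=fit([(C,m)],v,[.09,.05,.06],.012);print('wr',round(d['confidence'],2),np.round(r.x,4),round(r.fun,3))
cv2.imwrite('pics/w4.png',u[:,:,::-1]);np.save('w4.npy',c['world_from_camera'])
E
```

```text
t: 13.0
eef_pos: [0.5771, -0.0206, 0.0385]
ee_rot: [3.142, 0.0, -1.493]
force: [-0.5, 0.1, 0.8]
width: 0.0657
gripper_force: 0.0
t: 14.25
eef_pos: [0.5125, 0.0347, 0.279]
ee_rot: [-3.141, 0.001, -1.492]
force: [0.0, -0.1, 0.5]
width: 0.0659
gripper_force: 0.0
catch_pin [([0.5443, -0.017, 0.0008], 0.51)]
catch_pivot []
ball_knob [([0.6956, -0.1287, 0.183], 0.55)]
lever_pivot [([0.6139, -0.1302, 0.0303], 0.63)]
green_loose [([0.5805, -0.017, 0.0088], 0.96)]
wr 0.78 [ 0.5769 -0.0205  1.6253] 0.032
```

View pics/w4.png

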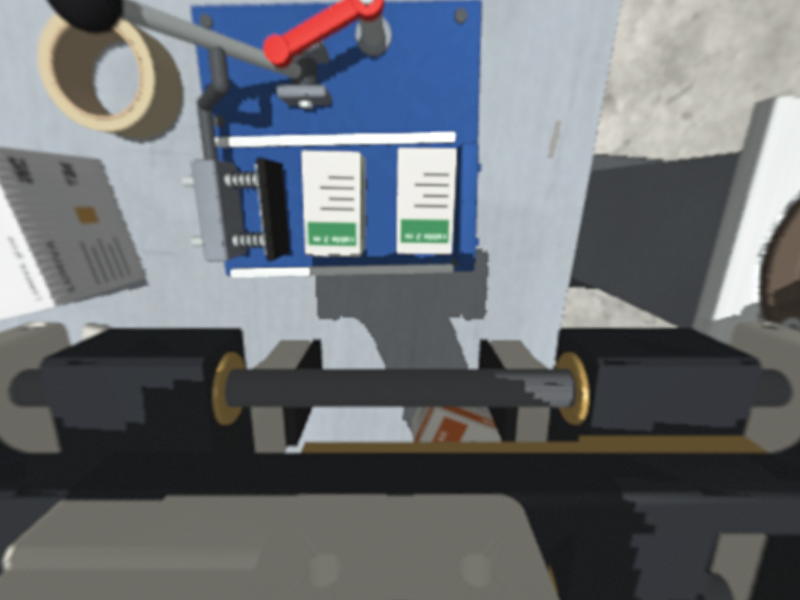

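Both boxes stand parallel with their ends level: twin at (427,200), placed box at (333,202). Next is the catch.

```bash
python3 -c "
from h import *
go([.5577,-.2245,.20],-85.5);go([.5577,-.2245,.108],-85.5)"
```

```text
t 14.7 F [0.5 0.1 0.6] w 0.0659 d cm [26.15 -2.49  7.81] w deg [ 0.1 -0.  -0.1]
t 14.7 F [0.5 0.1 0.6] w 0.0659 d cm [26.15 -2.49 17.01] w deg [ 0.1 -0.  -0.1]
```

```bash
python3 -m crank '[{"dx":4,"dy":-0.4,"dz":1,"wx":0,"wy":0,"wz":0},{"dx":8.5,"dy":-0.8,"dz":2,"wx":0,"wy":0,"wz":0},{"dx":13,"dy":-1.2,"dz":4,"wx":0,"wy":0,"wz":0},{"dx":17.5,"dy":-1.7,"dz":6,"wx":0,"wy":0,"wz":0},{"dx":22,"dy":-2.1,"dz":7,"wx":0,"wy":0,"wz":0},{"dx":25.5,"dy":-2.5,"dz":7.5,"wx":0,"wy":0,"wz":0},{"dx":26.2,"dy":-2.5,"dz":7.8,"wx":0,"wy":0,"wz":0},{"dx":26.2,"dy":-2.5,"dz":7.8,"wx":0,"wy":0,"wz":0},{"dx":26.2,"dy":-2.5,"dz":7.8,"wx":0,"wy":0,"wz":0},{"dx":26.2,"dy":-2.5,"dz":7.8,"wx":0,"wy":0,"wz":0}]' 6
python3 - <<'E'
from h import *
for k in('wrist','top','scene'):
    arm.grab_frame(k)
    for n in('catch_pin','catch_pivot','ball_knob'):
        print(k,n,[(np.round(d['centre'],4).tolist(),round(d['confidence'],2)) for d in arm.mark_of(k,n)[:2]])
go([.5577,-.2245,.108],-85.5)
E
```

```text
t: 15.95
eef_pos: [0.5582, -0.2238, 0.2011]
ee_rot: [-3.141, -0.0, -1.491]
force: [0.7, -0.4, 0.2]
width: 0.06
gripper_force: 0.0
wrist catch_pin [([0.5586, -0.2225, 0.1152], 0.56)]
wrist catch_pivot [([0.5527, -0.1716, 0.117], 0.62)]
wrist ball_knob []
top catch_pin [([0.5579, -0.2255, 0.1208], 0.58)]
top catch_pivot []
top ball_knob []
scene catch_pin [([0.5596, -0.2222, 0.1177], 0.85)]
scene catch_pivot [([0.552, -0.172, 0.1218], 0.88)]
scene ball_knob [([0.6963, -0.1274, 0.1858], 0.57)]
t 16.55 F [-0.2  0.3 -0.8] w 0.0601 d cm [-0.03  0.02  9.25] w deg [ 0.  0. -0.]
```

```bash
python3 -m crank '[{"dx":0,"dy":0,"dz":3,"wx":0,"wy":0,"wz":0},{"dx":0,"dy":0,"dz":6,"wx":0,"wy":0,"wz":0},{"dx":0,"dy":0,"dz":8,"wx":0,"wy":0,"wz":0},{"dx":0,"dy":0,"dz":9.2,"wx":0,"wy":0,"wz":0},{"dx":0,"dy":0,"dz":9.2,"wx":0,"wy":0,"wz":0},{"dx":0,"dy":0,"dz":9.2,"wx":0,"wy":0,"wz":0},{"dx":0,"dy":0,"dz":9.2,"wx":0,"wy":0,"wz":0},{"dx":0,"dy":0,"dz":9.2,"wx":0,"wy":0,"wz":0},{"dx":0,"dy":0,"dz":9.2,"wx":0,"wy":0,"wz":0},{"dx":0,"dy":0,"dz":9.2,"wx":0,"wy":0,"wz":0}]'
python3 -m crank '[{"dx":0,"dy":0,"dz":0,"wx":0,"wy":0,"wz":0},{"dx":0,"dy":0,"dz":0,"wx":0,"wy":0,"wz":0},{"dx":0,"dy":0,"dz":0,"wx":0,"wy":0,"wz":0},{"dx":0,"dy":0,"dz":0,"wx":0,"wy":0,"wz":0},{"dx":0,"dy":0,"dz":0,"wx":0,"wy":0,"wz":0},{"dx":0,"dy":0,"dz":0,"wx":0,"wy":0,"wz":0},{"dx":0,"dy":0,"dz":0,"wx":0,"wy":0,"wz":0},{"dx":0,"dy":0,"dz":0,"wx":0,"wy":0,"wz":0},{"dx":0,"dy":0,"dz":0,"wx":0,"wy":0,"wz":0},{"dx":0,"dy":0,"dz":0,"wx":0,"wy":0,"wz":0}]' 1.8 5
python3 - <<'E'
from h import *
s=arm.get_state();print(s['eef_pos'],s['gripper_force'])
R0=Ro.from_euler('xyz',s['ee_rot']);pv=np.array([.5525,-.1730]);pin=np.array([.558,-.2235])
for a in np.linspace(.13,1.17,9):
    k=np.array([[np.cos(a),np.sin(a)],[-np.sin(a),np.cos(a)]]);p=pv+k@(pin-pv)
    print(round(a,2),np.round(p,3),(R0.inv().apply([*(p-s['eef_pos'][:2]),0])*100).round(1),np.degrees(a).round())
E
```

```text
t: 17.8
eef_pos: [0.558, -0.2247, 0.1087]
ee_rot: [-3.141, -0.0, -1.493]
force: [-0.5, -0.3, -0.1]
width: 0.06
gripper_force: 0.0
t: 19.05
eef_pos: [0.558, -0.2247, 0.1085]
ee_rot: [-3.142, 0.0, -1.493]
force: [-0.3, 0.7, -0.2]
width: 0.0179
gripper_force: 0.0
[ 0.55803303 -0.22468154  0.10854059] 0.0
0.13 [ 0.551 -0.224] [-0.1  0.7 -0. ] 7.0
0.26 [ 0.545 -0.223] [-0.2  1.3 -0. ] 15.0
0.39 [ 0.538 -0.222] [-0.4  1.9 -0. ] 22.0
0.52 [ 0.532 -0.22 ] [-0.7  2.5 -0. ] 30.0
0.65 [ 0.526 -0.217] [-1.1  3.1 -0. ] 37.0
0.78 [ 0.521 -0.213] [-1.5  3.6 -0. ] 45.0
0.91 [ 0.516 -0.208] [-2.   4.1 -0. ] 52.0
1.04 [ 0.512 -0.203] [-2.5  4.4 -0. ] 60.0
1.17 [ 0.508 -0.198] [-3.1  4.8 -0. ] 67.0
```

```bash
python3 -m crank '[{"dx":-0.1,"dy":0.7,"dz":0,"wx":0,"wy":0,"wz":7},{"dx":-0.2,"dy":1.3,"dz":0,"wx":0,"wy":0,"wz":15},{"dx":-0.4,"dy":1.9,"dz":0,"wx":0,"wy":0,"wz":22},{"dx":-0.7,"dy":2.5,"dz":0,"wx":0,"wy":0,"wz":30},{"dx":-1.1,"dy":3.1,"dz":0,"wx":0,"wy":0,"wz":37},{"dx":-1.5,"dy":3.6,"dz":0,"wx":0,"wy":0,"wz":45},{"dx":-2,"dy":4.1,"dz":0,"wx":0,"wy":0,"wz":52},{"dx":-2.5,"dy":4.5,"dz":0,"wx":0,"wy":0,"wz":60},{"dx":-3.2,"dy":4.9,"dz":0,"wx":0,"wy":0,"wz":67},{"dx":-3.2,"dy":4.9,"dz":0,"wx":0,"wy":0,"wz":67}]'
python3 -m crank '[{"dx":0,"dy":0,"dz":0,"wx":0,"wy":0,"wz":0},{"dx":0,"dy":0,"dz":0,"wx":0,"wy":0,"wz":0},{"dx":0,"dy":0,"dz":0,"wx":0,"wy":0,"wz":0},{"dx":0,"dy":0,"dz":-2,"wx":0,"wy":0,"wz":0},{"dx":0,"dy":0,"dz":-5,"wx":0,"wy":0,"wz":0},{"dx":0,"dy":0,"dz":-9,"wx":0,"wy":0,"wz":0},{"dx":0,"dy":0,"dz":-13,"wx":0,"wy":0,"wz":0},{"dx":0,"dy":0,"dz":-17,"wx":0,"wy":0,"wz":0},{"dx":0,"dy":0,"dz":-19,"wx":0,"wy":0,"wz":0},{"dx":0,"dy":0,"dz":-19,"wx":0,"wy":0,"wz":0}]' 4
python3 - <<'E'
from h import *
for k in('wrist','top','scene'):
    arm.grab_frame(k)
    for n in('catch_pin','catch_pivot','ball_knob'):
        print(k,n,[(np.round(d['centre'],4).tolist(),round(d['confidence'],2)) for d in arm.mark_of(k,n)[:2]])
go([.696,-.1275,.285],-84.5);go([.696,-.1275,.167],-84.5)
E
```

```text
t: 20.3
eef_pos: [0.5066, -0.1964, 0.1087]
ee_rot: [-3.142, 0.0, -2.661]
force: [0.0, -0.5, 0.6]
width: 0.0181
gripper_force: 0.0
t: 21.55
eef_pos: [0.5074, -0.1968, 0.3002]
ee_rot: [-3.14, 0.003, -2.662]
force: [0.1, 0.6, -0.9]
width: 0.0398
gripper_force: 0.0
wrist catch_pin [([0.5106, -0.1981, 0.1159], 0.65), ([0.5459, -0.0203, 0.0005], 0.37)]
wrist catch_pivot [([0.5493, -0.1707, 0.1186], 0.72)]
wrist ball_knob []
top catch_pin []
top catch_pivot []
top ball_knob []
scene catch_pin [([0.5079, -0.1963, 0.1157], 0.86)]
scene catch_pivot [([0.5524, -0.1743, 0.1204], 0.92)]
scene ball_knob [([0.6949, -0.1297, 0.1849], 0.67)]
t 22.15 F [-0.3  0.5  0.3] w 0.0402 d cm [-19.99  -2.61   1.33] w deg [  0.  -0. -68.]
t 22.15 F [-0.3  0.5  0.3] w 0.0402 d cm [-19.99  -2.61  13.13] w deg [  0.  -0. -68.]
```

The catch now stands at about 1.17 rad, with the pin at (0.508,-0.197). I'll move over the knob.

```bash
python3 -m crank '[{"dx":-2.5,"dy":-0.3,"dz":0,"wx":0,"wy":0,"wz":-9},{"dx":-5,"dy":-0.6,"dz":0,"wx":0,"wy":0,"wz":-18},{"dx":-7.5,"dy":-1,"dz":0,"wx":0,"wy":0,"wz":-27},{"dx":-10,"dy":-1.3,"dz":0,"wx":0,"wy":0,"wz":-36},{"dx":-12.5,"dy":-1.6,"dz":0,"wx":0,"wy":0,"wz":-45},{"dx":-15,"dy":-2,"dz":0,"wx":0,"wy":0,"wz":-54},{"dx":-17.5,"dy":-2.3,"dz":0,"wx":0,"wy":0,"wz":-62},{"dx":-20,"dy":-2.6,"dz":1.3,"wx":0,"wy":0,"wz":-68},{"dx":-20,"dy":-2.6,"dz":1.3,"wx":0,"wy":0,"wz":-68},{"dx":-20,"dy":-2.6,"dz":1.3,"wx":0,"wy":0,"wz":-68}]' 7
python3 - <<'E'
from h import *
for k in('wrist','top','scene'):
    arm.grab_frame(k)
    for n in('ball_knob',):
        print(k,n,[(np.round(d['centre'],4).tolist(),round(d['confidence'],2)) for d in arm.mark_of(k,n)[:2]])
go([.6965,-.1265,.168],-84.5)
E
```

```text
t: 23.4
eef_pos: [0.6959, -0.1275, 0.2854]
ee_rot: [3.141, -0.0, -1.476]
force: [0.1, -0.1, -0.1]
width: 0.0701
gripper_force: 0.0
wrist ball_knob [([0.6946, -0.1252, 0.1821], 0.92)]
top ball_knob [([0.698, -0.1257, 0.1846], 0.56)]
scene ball_knob [([0.697, -0.1291, 0.1827], 0.53)]
t 23.7 F [-0.9  0.3  0.1] w 0.07 d cm [-0.11 -0.06 11.83] w deg [-0.1 -0.  -0.1]
```

```bash
python3 -m crank '[{"dx":-0.1,"dy":0,"dz":3,"wx":0,"wy":0,"wz":0},{"dx":-0.1,"dy":0,"dz":6,"wx":0,"wy":0,"wz":0},{"dx":-0.1,"dy":0,"dz":8.5,"wx":0,"wy":0,"wz":0},{"dx":-0.1,"dy":0,"dz":10.5,"wx":0,"wy":0,"wz":0},{"dx":-0.1,"dy":0,"dz":11.8,"wx":0,"wy":0,"wz":0},{"dx":-0.1,"dy":0,"dz":11.8,"wx":0,"wy":0,"wz":0},{"dx":-0.1,"dy":0,"dz":11.8,"wx":0,"wy":0,"wz":0},{"dx":-0.1,"dy":0,"dz":11.8,"wx":0,"wy":0,"wz":0},{"dx":-0.1,"dy":0,"dz":11.8,"wx":0,"wy":0,"wz":0},{"dx":-0.1,"dy":0,"dz":11.8,"wx":0,"wy":0,"wz":0}]'
python3 -m crank '[{"dx":0,"dy":0,"dz":0,"wx":0,"wy":0,"wz":0},{"dx":0,"dy":0,"dz":0,"wx":0,"wy":0,"wz":0},{"dx":0,"dy":0,"dz":0,"wx":0,"wy":0,"wz":0},{"dx":0,"dy":0,"dz":0,"wx":0,"wy":0,"wz":0},{"dx":0,"dy":0,"dz":0,"wx":0,"wy":0,"wz":0},{"dx":0,"dy":0,"dz":0,"wx":0,"wy":0,"wz":0},{"dx":0,"dy":0,"dz":0,"wx":0,"wy":0,"wz":0},{"dx":0,"dy":0,"dz":0,"wx":0,"wy":0,"wz":0},{"dx":0,"dy":0,"dz":0,"wx":0,"wy":0,"wz":0},{"dx":0,"dy":0,"dz":0,"wx":0,"wy":0,"wz":0}]' 2.5 20
python3 - <<'E'
from h import *
s=arm.get_state();print(s['eef_pos'],s['width'],s['gripper_force'])
R0=Ro.from_euler('xyz',s['ee_rot']);e=np.array([.9952,.0976])
for a in np.linspace(0,1,9):
    d=.175*(np.sin(.5-a)-np.sin(.5));dz=.175*(np.cos(.5-a)-np.cos(.5))
    print(round(a,3),(R0.inv().apply([*(e*d),dz])*100).round(2))
E
```

```text
t: 24.95
eef_pos: [0.6961, -0.1264, 0.1679]
ee_rot: [-3.141, 0.0, -1.475]
force: [-0.2, 0.4, 0.5]
width: 0.0698
gripper_force: 0.0
t: 26.2
eef_pos: [0.6965, -0.1264, 0.1679]
ee_rot: [-3.141, -0.0, -1.475]
force: [3.3, 0.7, 2.1]
width: 0.0343
gripper_force: 20.0
[ 0.69645923 -0.12639621  0.16794528] 0.034289700324016445 20.000328719615936
0.0 [0. 0. 0.]
0.125 [ 0.    1.98 -0.93]
0.25 [ 0.01  4.06 -1.6 ]
0.375 [ 0.01  6.21 -2.01]
0.5 [ 0.02  8.39 -2.15]
0.625 [ 0.02 10.57 -2.02]
0.75 [ 0.03 12.72 -1.61]
0.875 [ 0.03 14.8  -0.94]
1.0 [ 0.04 16.78 -0.02]
```

```bash
python3 -m crank '[{"dx":0,"dy":0,"dz":0,"wx":0,"wy":0,"wz":0},{"dx":0,"dy":0,"dz":0,"wx":0,"wy":0,"wz":0},{"dx":0,"dy":0,"dz":0,"wx":0,"wy":0,"wz":0},{"dx":0,"dy":0,"dz":0.3,"wx":0,"wy":0,"wz":0},{"dx":0,"dy":0,"dz":0.3,"wx":0,"wy":0,"wz":0},{"dx":0,"dy":0,"dz":0.3,"wx":0,"wy":0,"wz":0},{"dx":0,"dy":0,"dz":0.3,"wx":0,"wy":0,"wz":0},{"dx":0,"dy":0,"dz":0.3,"wx":0,"wy":0,"wz":0},{"dx":0,"dy":0,"dz":0.3,"wx":0,"wy":0,"wz":0},{"dx":0,"dy":0,"dz":0.3,"wx":0,"wy":0,"wz":0}]' 5
python3 -m crank '[{"dx":0,"dy":0,"dz":0,"wx":0,"wy":0,"wz":0},{"dx":0,"dy":0,"dz":0,"wx":0,"wy":0,"wz":0},{"dx":0,"dy":0,"dz":0,"wx":0,"wy":0,"wz":0},{"dx":0,"dy":0,"dz":0,"wx":0,"wy":0,"wz":0},{"dx":0,"dy":0,"dz":0,"wx":0,"wy":0,"wz":0},{"dx":0,"dy":0,"dz":0,"wx":0,"wy":0,"wz":0},{"dx":0,"dy":0,"dz":0,"wx":0,"wy":0,"wz":0},{"dx":0,"dy":0,"dz":0,"wx":0,"wy":0,"wz":0},{"dx":0,"dy":0,"dz":0,"wx":0,"wy":0,"wz":0},{"dx":0,"dy":0,"dz":0,"wx":0,"wy":0,"wz":0}]' 2.5 20
```

```text
t: 27.45
eef_pos: [0.696, -0.1264, 0.1646]
ee_rot: [-3.142, 0.0, -1.475]
force: [0.9, 0.1, -0.0]
width: 0.0501
gripper_force: 0.0
t: 28.7
eef_pos: [0.6965, -0.1264, 0.165]
ee_rot: [-3.14, -0.0, -1.475]
force: [5.2, -0.0, 3.2]
width: 0.0346
gripper_force: 20.0
```

```bash
python3 -m crank '[{"dx":0,"dy":0.8,"dz":-0.4,"wx":0,"wy":0,"wz":0},{"dx":0,"dy":1.6,"dz":-0.75,"wx":0,"wy":0,"wz":0},{"dx":0,"dy":2.4,"dz":-1.1,"wx":0,"wy":0,"wz":0},{"dx":0,"dy":3.2,"dz":-1.35,"wx":0,"wy":0,"wz":0},{"dx":0,"dy":4.1,"dz":-1.6,"wx":0,"wy":0,"wz":0},{"dx":0,"dy":5,"dz":-1.8,"wx":0,"wy":0,"wz":0},{"dx":0,"dy":5.9,"dz":-1.95,"wx":0,"wy":0,"wz":0},{"dx":0,"dy":6.8,"dz":-2.1,"wx":0,"wy":0,"wz":0},{"dx":0,"dy":7.6,"dz":-2.15,"wx":0,"wy":0,"wz":0},{"dx":0,"dy":8.4,"dz":-2.15,"wx":0,"wy":0,"wz":0}]' 2.5 25
```

```text
t: 29.95
eef_pos: [0.6146, -0.1342, 0.1879]
ee_rot: [-3.136, -0.001, -1.475]
force: [8.5, 1.5, 5.5]
width: 0.0347
gripper_force: 25.0
```

```bash
python3 -m crank '[{"dx":0,"dy":0.9,"dz":0.05,"wx":0,"wy":0,"wz":0},{"dx":0,"dy":1.8,"dz":0.1,"wx":0,"wy":0,"wz":0},{"dx":0,"dy":2.7,"dz":0.2,"wx":0,"wy":0,"wz":0},{"dx":0,"dy":3.5,"dz":0.35,"wx":0,"wy":0,"wz":0},{"dx":0,"dy":4.3,"dz":0.55,"wx":0,"wy":0,"wz":0},{"dx":0,"dy":5.1,"dz":0.8,"wx":0,"wy":0,"wz":0},{"dx":0,"dy":5.9,"dz":1.05,"wx":0,"wy":0,"wz":0},{"dx":0,"dy":6.6,"dz":1.35,"wx":0,"wy":0,"wz":0},{"dx":0,"dy":7.3,"dz":1.65,"wx":0,"wy":0,"wz":0},{"dx":0,"dy":7.9,"dz":1.9,"wx":0,"wy":0,"wz":0}]'
python3 - <<'E'
from h import *
for k in('top','scene','wrist'):
    c=arm.calibration(k);im=arm.grab_frame(k);cv2.imwrite(f'pics/{k}5.png',im[:,:,::-1])
    print(k,[(n,np.round(d['centre'],4).tolist(),round(d['confidence'],2)) for n in('ball_knob','catch_pin') for d in arm.mark_of(k,n)[:1]])
E
```

```text
t: 31.2
eef_pos: [0.538, -0.1416, 0.1697]
ee_rot: [-3.132, -0.001, -1.474]
force: [10.6, 2.9, 10.3]
width: 0.0342
gripper_force: 25.0
top [('ball_knob', [0.4215, 0.2196, -0.0026], 0.19)]
scene [('ball_knob', [0.537, -0.1437, 0.1889], 0.65), ('catch_pin', [0.5086, -0.1922, 0.1174], 0.68)]
wrist [('ball_knob', [0.5372, -0.1413, 0.1862], 0.85), ('catch_pin', [0.5087, -0.199, 0.1131], 0.85)]
```

```bash
python3 -m crank '[{"dx":0,"dy":0.3,"dz":0.1,"wx":0,"wy":0,"wz":0},{"dx":0,"dy":0.6,"dz":0.25,"wx":0,"wy":0,"wz":0},{"dx":0,"dy":0.8,"dz":0.35,"wx":0,"wy":0,"wz":0},{"dx":0,"dy":1.0,"dz":0.45,"wx":0,"wy":0,"wz":0},{"dx":0,"dy":1.2,"dz":0.5,"wx":0,"wy":0,"wz":0},{"dx":0,"dy":1.2,"dz":0.5,"wx":0,"wy":0,"wz":0},{"dx":0,"dy":1.2,"dz":0.5,"wx":0,"wy":0,"wz":0},{"dx":0,"dy":1.2,"dz":0.5,"wx":0,"wy":0,"wz":0},{"dx":0,"dy":1.2,"dz":0.5,"wx":0,"wy":0,"wz":0},{"dx":0,"dy":1.2,"dz":0.5,"wx":0,"wy":0,"wz":0}]' 2.5 30
```

```text
t: 32.9
eef_pos: [0.5304, -0.1424, 0.1665]
ee_rot: [-3.124, -0.002, -1.473]
force: [18.4, 4.1, 9.0]
width: 0.0347
gripper_force: 30.0
```

```bash
python3 -m crank '[{"dx":0,"dy":0.2,"dz":0,"wx":0,"wy":0,"wz":0},{"dx":0,"dy":0.4,"dz":0,"wx":0,"wy":0,"wz":0},{"dx":0,"dy":0.6,"dz":0,"wx":0,"wy":0,"wz":0},{"dx":0,"dy":0.6,"dz":0,"wx":0,"wy":0,"wz":0},{"dx":0,"dy":0.6,"dz":0,"wx":0,"wy":0,"wz":0},{"dx":0,"dy":0.6,"dz":0,"wx":0,"wy":0,"wz":0},{"dx":0,"dy":0.6,"dz":0,"wx":0,"wy":0,"wz":0},{"dx":0,"dy":0.6,"dz":0,"wx":0,"wy":0,"wz":0},{"dx":0,"dy":0.6,"dz":0,"wx":0,"wy":0,"wz":0},{"dx":0,"dy":0.6,"dz":0,"wx":0,"wy":0,"wz":0}]'
python3 - <<'E'
from h import *
for k in('scene','wrist'):
    c=arm.calibration(k);im=arm.grab_frame(k)
    print(k,[(n,np.round(d['centre'],4).tolist(),round(d['confidence'],2)) for n in('ball_knob','catch_pin','green_loose','green_in_clamp','blue_box','orange_box') for d in arm.mark_of(k,n)[:1]])
C,u=rect(c,im);cv2.imwrite('pics/w6.png',u[:,:,::-1])
E
```

```text
t: 34.15
eef_pos: [0.5302, -0.1423, 0.1667]
ee_rot: [-3.114, -0.003, -1.472]
force: [41.7, 2.0, -6.9]
width: 0.0346
gripper_force: 30.0
scene [('ball_knob', [0.5288, -0.1442, 0.1814], 0.48), ('catch_pin', [0.5103, -0.1935, 0.1186], 0.85), ('green_loose', [0.5369, -0.0273, 0.0077], 0.9), ('green_in_clamp', [0.491, -0.0253, 0.0123], 0.69), ('blue_box', [0.5317, 0.3488, 0.0025], 0.68), ('orange_box', [0.4198, 0.217, -0.0006], 0.62)]
wrist [('ball_knob', [0.5309, -0.1378, 0.1831], 0.97), ('green_loose', [0.538, -0.0216, 0.0081], 0.87), ('green_in_clamp', [0.4865, -0.0357, 0.0116], 0.81)]
```

View pics/w6.png

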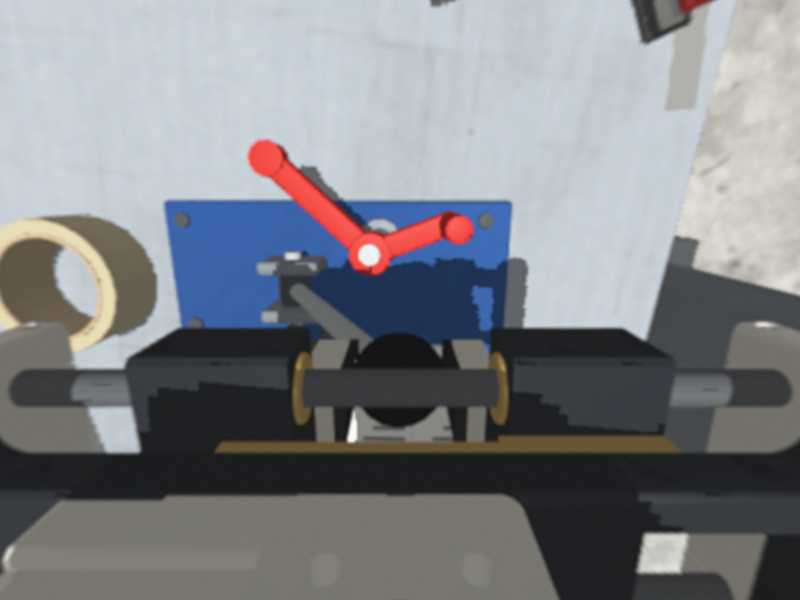

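The knob at (400,380) is held between the fingers and the catch is well aside. The lever is on its stop: it didn't move while the force rose. I'll ease the pull slightly, confirm with the scene camera, then hand in.

```bash
python3 -m crank '[{"dx":0,"dy":-0.1,"dz":0,"wx":0,"wy":0,"wz":0},{"dx":0,"dy":-0.2,"dz":0,"wx":0,"wy":0,"wz":0},{"dx":0,"dy":-0.3,"dz":0,"wx":0,"wy":0,"wz":0},{"dx":0,"dy":-0.3,"dz":0,"wx":0,"wy":0,"wz":0},{"dx":0,"dy":-0.3,"dz":0,"wx":0,"wy":0,"wz":0},{"dx":0,"dy":-0.3,"dz":0,"wx":0,"wy":0,"wz":0},{"dx":0,"dy":-0.3,"dz":0,"wx":0,"wy":0,"wz":0},{"dx":0,"dy":-0.3,"dz":0,"wx":0,"wy":0,"wz":0},{"dx":0,"dy":-0.3,"dz":0,"wx":0,"wy":0,"wz":0},{"dx":0,"dy":-0.3,"dz":0,"wx":0,"wy":0,"wz":0}]'
python3 - <<'E'
from h import *
im=arm.grab_frame('scene');cv2.imwrite('pics/s7.png',cv2.resize(im[80:280,230:480,::-1],None,fx=3,fy=3,interpolation=2))
E
```

```text
t: 36.1
eef_pos: [0.5303, -0.1423, 0.1666]
ee_rot: [-3.119, -0.002, -1.472]
force: [29.6, 2.2, 1.1]
width: 0.0348
gripper_force: 30.0
```

View pics/s7.png

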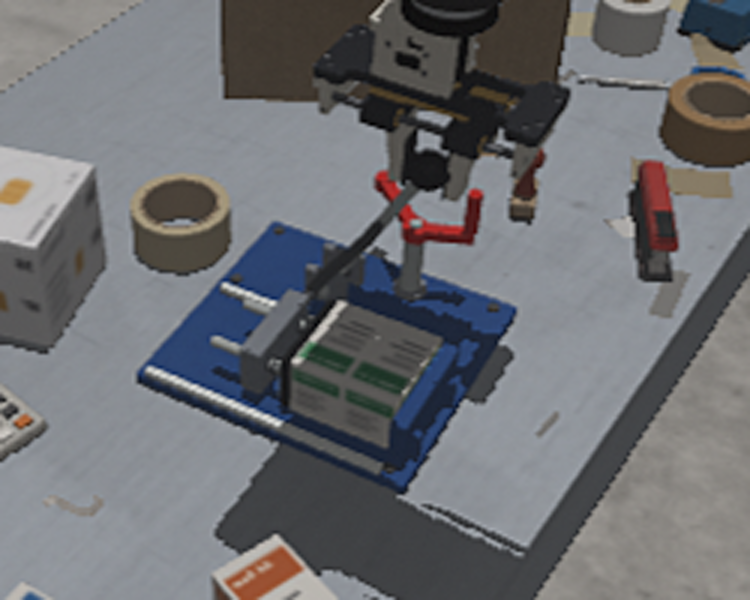

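The pair is squeezed together flush and level at about (365,370), with the lever held pulled, so I'm handing in.

```bash
python3 -c "
from station import arm
print(arm.job_done())"
```

```text
the job is handed in; nothing more can be done
None
```

The matching green box stands level beside its twin, the catch is swung aside to about 1.17 rad, and I handed the job in at about 36 s with the lever held against its stop and the pair pressed together; the blue and orange boxes were not touched.

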